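Spring open the board test fixture

ROBOT

A 6-joint arm with a two-finger parallel gripper is mounted at the origin on the work surface. World frame = base frame: x ahead of the robot, y to its left, z up, the work surface at z = 0. Lengths are in mm, angles in degrees, forces in N, time in s.
With the tool pointing down it reaches from about 350 to 850 mm from the base axis. Payload 8.1 kg.
Tool frame: the origin (TCP) lies at the very end of the fingers, on their centre line; the grasp point (between the pads) lies 19 mm behind it (r.grip_depth is the distance from the TCP to the grasp point, in mm); y points along the fingers, z is the direction in which the jaws open and shut, and the axes are right-handed (so a half turn about y gives the same grasp; the last joint's range is limited). The gripper opens to 85 mm and grips with 20 to 120 N. Pads are 22 mm wide; open, the fingers measure 114 mm over their backs; the gripper's body (76 mm by 85 mm) begins 54 mm behind the grasp point. The pads swing forward as they close: fully open they stand 13 mm farther back than shut.
Start: joints at [-78.232, 7.471, 85.268, -0, 87.261, -4.893], TCP at [172.051, -574.807, 231.292] pointing down, gripper open.
Joint ranges: [-169.43, 169.43], [-51.17, 129.36], [1.28, 143.12], [-76.62, 256.62], [0, 156.53], [-152.29, 152.29]. Speed limits (degrees/s): [136.94, 136.94, 159.86, 180, 180, 180].

INTERFACE

Orientations are given as [roll, pitch, yaw] about the fixed x, y, z axes, in that order (R = Rz(yaw) Ry(pitch) Rx(roll)).
In Python, from bench import readout, eyes, r gives the robot as it stands. The module is installed in compiled form; this text tells all that it offers.
- The arm moves only by the tool move_arm, never from a script. Its argument "motion" is text: rows parted by semicolons, each of 6 numbers parted by spaces: the shift along the world's x, y, z in cm, then the turn, a rotation vector about the world's x, y, z in degrees. A call has 1 to 10 rows; each row is the pose to reach, as a shift and turn from the pose commanded when the call began; what a row does not reach only later rows make up. A row lasts 1/12 s, in which the tool goes at most 41.7 mm and 7.16 degrees, less where a joint would pass 70% of its speed; a pose out of reach is approached as far as the arm can. A call with a gripper value outside its range is refused whole. "fingers" is the finger opening in cm, from 0 to 8.54, set as the call begins (left out, the last holds). The fingers move at their own pace and stop on an object; "squeeze" is the grip in N (left out, the last holds). Time passes only in rows, so rows that repeat a pose let the fingers close. It gives the time, the measured TCP pose, the force and the opening at its end, in the units of the state.
- readout.sense(): the state, without advancing time (a new reading comes with each control period).
- eyes.snapshot(name): name is "side" or "top" or "wrist"; returns a dict with "image" (384x512x3 uint8, blue, green, red), "fx", "fy", "cx", "cy" (pixels), "world_to_cam" (4x4, takes a point from world to camera coordinates). Camera axes: x right, y down, z forward; pixel columns grow to the right and rows downward; lengths in mm; the calibration is good to about 2 mm. A picture is of the moment at which its call begins. There is no depth.
- r.hand_in(): hands the job in, once; it reports no verdict.
The state is a dict: "time": time; "joint_pos": joint angles; "qd": joint speeds; "joint_efforts": joint torques, N m; "tool_pos": TCP position; "tcp_rot": TCP orientation; "ft_force": force on the tool from outside, world axes, zero at the start; "wrist_torque": the same for the moment, N m; "finger_gap": finger opening in mm.
Only numpy, scipy, OpenCV 4.12 (cv2) and the standard library are available. Lean on these libraries where they do the work, as an engineer would, in place of code of your own. Each camera call takes 0.05 s, during which the arm holds its last target. There are 200 camera calls.

TASK

Open the wider of the two board test fixtures so that its circuit board can be inspected: press its release tab so that the lid springs up, then push the lid back until it is fully open against its stop, and take the hand away. Use only the fingertips or the outside of the fingers; leave the narrower fixture shut, and do not pick up or shift the boards or anything else on the bench.

Things in the scene. Friction and masses are not known exactly. Their poses are not given: they have to be found in the camera images.
- fixture: WIDE board test fixture, bolted to the bench: a black base 130 mm deep (x) by 140 mm wide (y) by 40 mm high with an aluminium-framed, clear-windowed lid on top (total 48 mm shut). Origin at the centre of the underside. Its -x side is the front, with the release tab; +x is the hinge side.
- lid (a joint): hinge of the wide fixture's lid, rad: 0 shut and latched; unlatched it springs up by itself to about 0.38 and rests there on a spring plunger; 1.92 fully open against its stop (leaning 20 deg back past upright). Axis along the fixture's y at point lid_hinge. About 1 N at the front edge moves it. Left beyond 1.3 it stays put, below that it sinks back; no snap: push it all the way to the stop.
- tab (a joint): rocking release tab of the wide fixture, rad: 0 at rest, 0.22 fully pressed (hard stop), springs back when let go. Pivots 46 mm behind the pad's middle, 34 mm above the bench. The hook frees the lid at 0.13: pad's middle 6 mm down, about 2 N. Full stroke: 10 mm, 3 N (a broad fingertip bears on the half nearer the lid as the pad tilts: 7 to 8 mm, 4 N).
- tab_top (a point): centre of the top of the wide fixture's press pad, a grey ribbed tab 30 mm wide (y) that juts about 50 mm from an upright latch hook at the middle of the front (hook top 63 mm above the bench); at rest 42 mm above the bench, 116 mm in front (-x) of the fixture's centre. Moves with the tab.
- narrow_fixture: NARROW board test fixture, bolted to the bench: a black base 130 mm deep (x) by 90 mm wide (y) by 40 mm high with an aluminium-framed, clear-windowed lid on top (total 48 mm shut). Origin at the centre of the underside. Its -x side is the front, with the release tab; +x is the hinge side. Not to be operated.
- narrow_lid (a joint): hinge of the narrow fixture's lid, rad: 0 shut and latched; springs up by itself to about 0.38 when unlatched (and rests there on a spring plunger); 1.92 fully open against its stop (leaning 20 deg back past upright). Not to be operated.
- narrow_tab (a joint): rocking release tab of the narrow fixture, rad: 0 at rest, 0.22 fully pressed, springs back when let go. Not to be operated.
- narrow_tab_top (a point): centre of the top of the narrow fixture's press pad, a grey ribbed tab 30 mm wide (y) that juts about 50 mm from an upright latch hook at the middle of the front (hook top 63 mm above the bench); at rest 42 mm above the bench, 116 mm in front (-x) of the fixture's centre. Moves with the tab. Not to be operated.
- lid_hinge (a point): middle of the wide fixture's hinge axis, 60 mm behind (+x) the fixture's centre, 44 mm above the bench. Fixed to the fixture.
- lid_edge (a point): middle of the front edge of the wide fixture's lid, at mid thickness, 124 mm from the hinge axis. Moves with the lid. The lid is a plate 8 mm thick, 136 mm wide; a steel latch keeper 24 mm wide rises 9 mm above the lid's top at the middle of this edge and juts a further 9 mm forward. Sprung up (0.38 rad) the edge is about 90 mm above the bench; fully open about 160 mm above it.
- board: orange circuit board 78 x 60 x 4 mm, parts up to 10 mm high, lying loose in the wide fixture's nest under the lid (floor of the nest 24 mm above the bench). Origin centre of the underside. Must stay put.
- narrow_board: orange circuit board 60 x 32 x 4 mm lying in the narrow fixture's nest. Origin centre of the underside. Must stay put.
- spool: bystander: solder spool, 48 mm across, 34 mm high, standing in front of the wide fixture about 62 mm to the +y side of its tab. Origin centre of the underside.
- tin: bystander: small round steel tin, 40 mm across, 36 mm high, in front of the wide fixture about 62 mm to the -y side of its tab. Origin centre of the underside.
- driver: bystander: screwdriver 190 mm long lying on the bench beyond the fixtures.
- brush: bystander: brush 170 mm long lying on the bench at the right.
- flux: bystander: white bottle 44 mm across, 85 mm high, standing at the left.
- mug: bystander: white mug 76 mm across, 85 mm high, standing at the right.
- pcb: bystander: orange circuit board 70 x 55 x 4 mm lying on a plywood panel at the left.

How it is judged (in metres and radians):
On the way, in this order (a step that is already met when the one before it is completed fails the run):
1. the release tab of the wide fixture is pressed by the fingers while its lid is still shut (value of joint tab above 0.07 rad and value of joint lid below 0.08 rad and contact force between the fingers and fixture above 0.3 N).
2. the lid has sprung up (over 0.25 rad) (value of joint lid above 0.25 rad), for 0.1 s.
At the end, for the whole second after the job is handed in: the wide fixture's lid is open to at least 1.80 rad (stop at 1.92) and at rest, its tab is back at rest (under 0.05 rad), the narrow fixture's lid is still shut (under 0.08 rad) (value of joint lid above 1.8 rad and velocity of joint lid between -0.05 and 0.05 rad/s and value of joint tab below 0.05 rad and value of joint narrow_lid below 0.08 rad); the robot touches nothing.
It fails at once if the narrow fixture is unlatched or its tab is pressed (over 0.10 rad) (value of joint any of narrow_lid, narrow_tab above 0.1 rad).
It fails at once if a board or a bystander is lifted or shifted by more than 15 mm (distance of any of board, narrow_board, spool, tin, driver, brush, flux, mug, pcb from where it was at the start of the episode above 0.015 m).
It also fails if it takes over 42 s, if anything falls off the work surface, if the arm or the gripper's body presses on something with over 40 N, if the wrist force passes 120 N, or if a joint passes its speed limit or range.

## Working session

There is one attempt and no reset: what is moved stays moved. The work goes in short steps, Python scripts to look and compute and a tool call to move; the robot and the scene stay as the last step left them, time stands still between calls to the robot, and variables do not carry over. Pictures are saved under pics/ and viewed, about 8 in all and at most 12, crops included, and the job is handed in when it is done.

Besides the shell and the picture viewer there is one more tool, called after "Call:" in YAML: its name, and indented under it one key for each argument. move_arm: Moves the arm, as the interface text tells. Its arguments: {"type":"object","properties":{"motion":{"type":"string"},"fingers":{"type":"number"},"squeeze":{"type":"number"}},"required":["motion"]}

```bash
mkdir -p pics; cat > h.py <<'E'
import numpy as np, cv2, pickle
from bench import readout, eyes, r
def snap(n,f):
    s=eyes.snapshot(n); cv2.imwrite('pics/'+f+'.png',s['image']); pickle.dump(s,open('pics/'+f+'.pkl','wb')); return s
def load(f): return pickle.load(open('pics/'+f+'.pkl','rb'))
def P(s): return np.array([[s['fx'],0,s['cx']],[0,s['fy'],s['cy']],[0,0,1]])@np.array(s['world_to_cam'])[:3]
def proj(s,p):
    q=P(s)@np.append(p,1); return q[:2]/q[2]
def onz(s,uv,z):
    M=P(s); A=np.c_[M[:,0],M[:,1],-np.array([*uv,1])]; return np.linalg.solve(A,-(M[:,2]*z+M[:,3]))[:2]
def tri(s1,a,s2,b): 
    X=cv2.triangulatePoints(P(s1),P(s2),np.array(a,float),np.array(b,float)); return (X[:3]/X[3]).ravel()
E
python3 - <<'E'
from h import *
a=snap('top','top0');b=snap('side','side0')
cv2.imwrite('pics/both.png',cv2.resize(np.vstack([a['image'],b['image']]),(0,0),fx=.78,fy=.78))
print(readout.sense())
for s in(a,b): print(np.linalg.inv(s['world_to_cam'])[:3].round(2))
E
```

```text
{'time': 0.1, 'joint_pos': array([-7.82308157e+01,  7.51028462e+00,  8.53234204e+01,  6.39421203e-04,
        8.72615676e+01, -4.89192626e+00]), 'qd': array([-0.01259089, -0.03724533, -0.15497776, -0.03537391, -0.06320525,
        0.01435132]), 'joint_efforts': array([ 3.74664469e-04, -5.70951426e+01, -5.01941156e+01, -2.83935005e-04,
        8.20744608e-03, -1.73112579e-05]), 'tool_pos': array([ 171.96154315, -574.31301524,  230.35085707]), 'tcp_rot': array([-9.00948712e+01,  8.76083204e-03, -1.63338928e+02]), 'ft_force': array([0.22412536, 0.6022089 , 0.07363543]), 'wrist_torque': array([-0.00785002,  0.00610968, -0.05311249]), 'finger_gap': 85.48197165235126}
[[-6.00000e-02 -9.80000e-01  2.10000e-01  3.92310e+02]
 [-1.00000e+00  6.00000e-02 -2.00000e-02  4.32300e+01]
 [ 0.00000e+00 -2.10000e-01 -9.80000e-01  1.08229e+03]]
[[-9.1000e-01 -2.9000e-01  3.0000e-01  2.6680e+02]
 [-4.2000e-01  6.6000e-01 -6.2000e-01  7.0391e+02]
 [-2.0000e-02 -6.9000e-01 -7.2000e-01  8.4278e+02]]
```

View pics/top0.png

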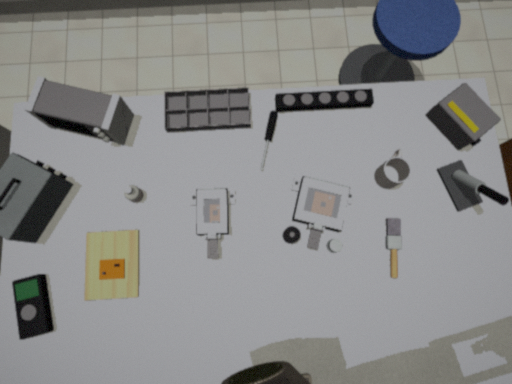

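View pics/side0.png

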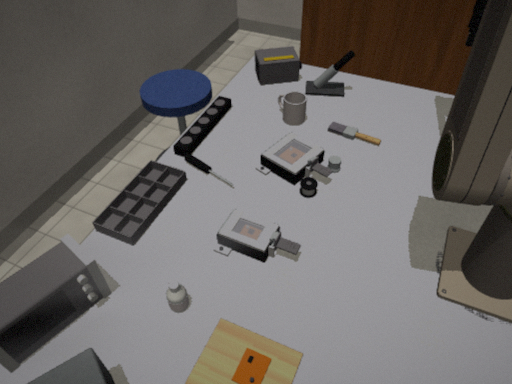

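The top view shows the wide fixture at about (322,203) with its tab at (315,240), the spool at (291,235) and the tin at (335,245). The narrow fixture is at (212,212). In the side view the wide fixture is at (293,157) with its tab at (320,170). I'll enlarge both.

```bash
python3 - <<'E'
from h import *
a=load('top0');b=load('side0')
f=lambda s,x,y:cv2.resize(s['image'][y:y+80,x:x+80],(400,400),interpolation=cv2.INTER_CUBIC)
cv2.imwrite('pics/c1.png',np.hstack([f(a,280,170),f(b,255,125)]))
c=onz(a,(322,203),48);t=onz(a,(315,240),42);print(c,t,c-t,tri(a,(315,240),b,(320,170)))
E
```

```text
[ 563.89399033 -177.30428061] [ 461.64023441 -148.67442009] [102.25375592 -28.62986052] [ 468.83380479 -149.7435152    30.17510968]
```

View pics/c1.png

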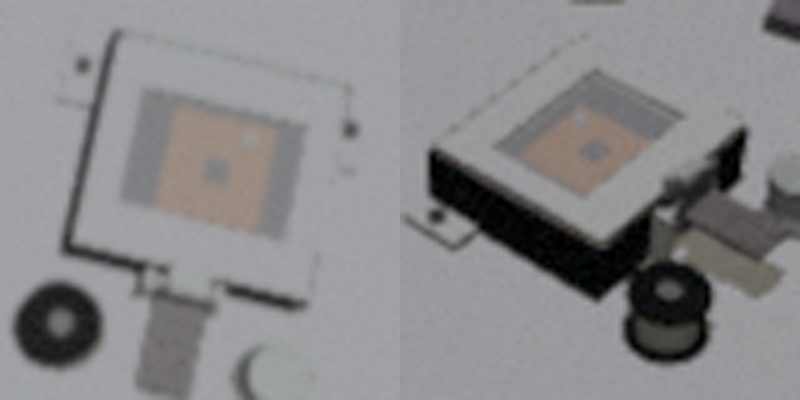

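The crop shows the lid corners and the pad clearly in both views, so I'll fit the fixture pose to the corners.

```bash
python3 - <<'E'
from h import *
a=load('top0');b=load('side0')
A=lambda x,y:np.array([280+x/5-.4,170+y/5-.4]); B=lambda x,y:np.array([255+(x-400)/5-.4,125+y/5-.4])
pts={'FL':((68,241),(603,245)),'FR':((305,300),(745,130)),'BL':((118,32),(430,150)),'BR':((350,88),(595,37)),
'padFL':((138,388),(757,258)),'padFR':((187,398),(790,228))}
X={}
for k,(p,q) in pts.items(): X[k]=onz(a,A(*p),48 if k[0]!='p' else 42); print(k,tri(a,A(*p),b,B(*q)).round(1),X[k].round(1),onz(b,B(*q),48 if k[0]!='p' else 42).round(1))
l=X['FL']-X['FR'];l2=X['BL']-X['BR']; d=X['BL']-X['FL'];d2=X['BR']-X['FR'];print([ (np.linalg.norm(v).round(1),np.degrees(np.arctan2(v[1],v[0])).round(1)) for v in (l,l2,d,d2)])
E
```

```text
FL [527.9 -92.6  44.6] [526.5 -92.3] [527.5 -89.1]
FR [ 487.8 -223.9   38.8] [ 485.8 -221.7] [ 486.2 -213.1]
BL [ 649.8 -131.8   40.5] [ 645.5 -131.1] [ 648.1 -123.9]
BR [ 601.6 -261.7   46.7] [ 605.  -260.7] [ 598.1 -260.4]
padFL [ 446.5 -125.5   36.4] [ 443.1 -125.1] [ 447.8 -119.2]
padFR [ 437.6 -151.9   40.1] [ 436.  -151.8] [ 438.4 -149.7]
[(np.float64(135.7), np.float64(72.5)), (np.float64(135.8), np.float64(72.6)), (np.float64(125.2), np.float64(-18.0)), (np.float64(125.4), np.float64(-18.1))]
```

Both views agree on the pose: yaw about -17.7°, centre (567,-176.5), tab top near (457,-141) and hinge near (624,-195). The lid width comes out at 135.7 against 136. I'll shut the fingers and go above the tab with the jaws along the fixture's y.

Call:
move_arm:
  motion: "2 3.1 0 0 0 -3.4; 4 6.2 0 0 0 -6.8; 6 9.3 0 0 0 -10.2; 8 12.4 0 0 0 -13.6; 10 15.5 0 0 0 -17; 12 18.6 0 0 0 -20.4; 14 21.7 0 0 0 -23.8; 16 24.8 0 0 0 -27.2; 18 27.9 0 0 0 -30.6; 20 31 0 0 0 -34.4"
  fingers: 0
  squeeze: 40

```text
time: 0.93
tool_pos: [372.5, -263.0, 231.0]
tcp_rot: [-90.0, -0.0, 162.1]
ft_force: [1.1, -0.4, -0.5]
finger_gap: 0.1
```

Call:
move_arm:
  motion: "2 3.1 -2; 4 6.2 -4; 6 9.3 -6; 8.2 12.4 -8; 8.2 12.4 -11; 8.2 12.4 -13; 8.2 12.4 -14; 8.2 12.4 -14; 8.2 12.4 -14"

```text
$.motion[0]: bad value
```

Call:
move_arm:
  motion: "2 3.1 -2 0 0 0; 4 6.2 -4 0 0 0; 6 9.3 -6 0 0 0; 8.2 12.4 -8 0 0 0; 8.2 12.4 -11 0 0 0; 8.2 12.4 -13 0 0 0; 8.2 12.4 -15 0 0 0; 8.2 12.4 -16 0 0 0; 8.2 12.4 -16 0 0 0"

```text
time: 1.68
tool_pos: [451.8, -139.8, 68.4]
tcp_rot: [-90.0, -0.3, 162.3]
ft_force: [-0.4, -0.2, -0.7]
finger_gap: -0.4
```

```bash
python3 - <<'E'
from h import *
print(readout.sense()['tool_pos'])
a=snap('top','t1');b=snap('side','s1');w=snap('wrist','w1')
f=lambda s,x,y:cv2.resize(s['image'][y:y+80,x:x+80],(400,400),interpolation=cv2.INTER_CUBIC)
u=np.array([.953,-.304,0]);v=np.array([.304,.953,0]);C=np.array([567.2,-176.5,0]);Z=np.array([0,0,1])
for s in (w,):
  im=s['image']
  for p in (C-116*u+42*Z,C-64*u+48*Z+68*v,C-64*u+48*Z-68*v,C-133*u+42*Z+15*v,C-133*u+42*Z-15*v):
    q=proj(s,p);cv2.circle(im,tuple(int(i) for i in q),2,(0,0,255),-1)
cv2.imwrite('pics/c2.png',np.hstack([cv2.resize(w['image'],(400,300)),cv2.resize(b['image'][110:200,250:370],(400,300))]))
E
```

```text
[ 451.80167401 -139.78000608   68.35864407]
```

View pics/c2.png

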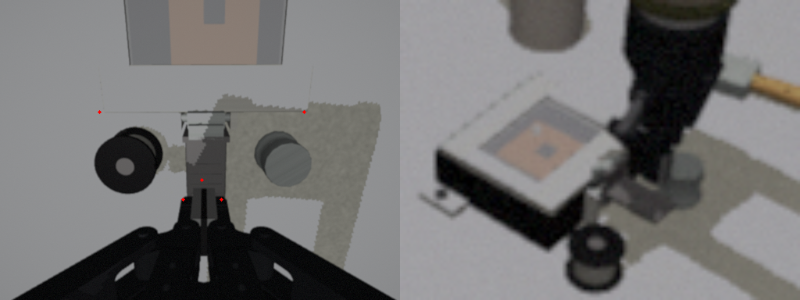

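The wrist overlay puts the predicted lid corners on the real ones, and the pad is 2 mm or so to -y of the prediction. The fingertips are above the pad, so I'll press.

Call:
move_arm:
  motion: "0 -0.15 -1 0 0 0; 0 -0.15 -2 0 0 0; 0 -0.15 -2.5 0 0 0; 0 -0.15 -2.8 0 0 0; 0 -0.15 -3.1 0 0 0; 0 -0.15 -3.3 0 0 0; 0 -0.15 -3.4 0 0 0; 0 -0.15 -3.4 0 0 0"

```text
time: 2.5
tool_pos: [453.8, -142.2, 37.1]
tcp_rot: [-90.0, -0.0, 162.3]
ft_force: [-2.2, 0.6, 2.3]
finger_gap: 0.3
```

Call:
move_arm:
  motion: "0 0 -0.2 0 0 0; 0 0 -0.4 0 0 0; 0 0 -0.4 0 0 0; 0 0 -0.4 0 0 0"

```text
time: 2.83
tool_pos: [454.2, -142.4, 33.4]
tcp_rot: [-90.0, 0.0, 162.3]
ft_force: [-1.0, -0.2, 2.7]
finger_gap: 0.0
```

```bash
python3 - <<'E'
from h import *
print(readout.sense()['tool_pos'],readout.sense()['ft_force'])
b=snap('side','s2');w=snap('wrist','w2')
cv2.imwrite('pics/c3.png',np.hstack([cv2.resize(w['image'],(400,300)),cv2.resize(b['image'][110:200,250:370],(400,300))]))
E
```

```text
[ 454.24430678 -142.37703447   33.43581164] [-0.97163314 -0.19000068  2.72603798]
```

View pics/c3.png

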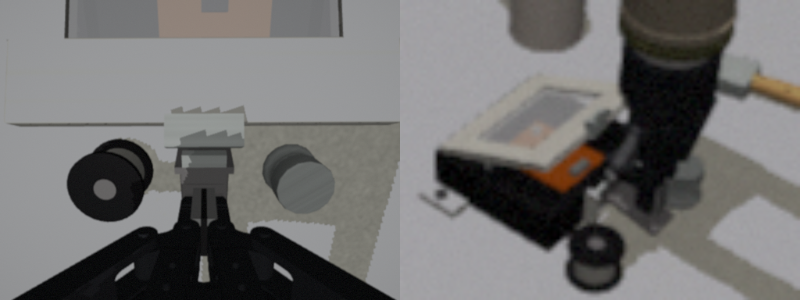

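The lid has sprung up, with the board visible under it. The wrist view shows the lid edge at about y=122 and the keeper at x=165–245. Next I'll lift clear, tilt the tool 45° forward and shift 40 mm to +y, off the hook and keeper.

Call:
move_arm:
  motion: "0 0 2 0 0 0; -0.5 0.2 5 0 0 0; -1 0.4 8 -2 -6.1 0; -1 1 9.7 -4 -12.2 0; -1 1.6 9.7 -5.9 -18.4 0; -0.5 2 9.7 -7.8 -24.5 0; 0 2.5 9.7 -9.8 -30.6 0; 1 3 9.7 -11.7 -36.8 0; 2 3.6 9 -13.7 -42.9 0; 2.5 3.6 7 -13.7 -42.9 0"

```text
time: 3.77
tool_pos: [538.7, -112.6, 129.5]
tcp_rot: [-89.7, 43.9, 162.2]
ft_force: [-0.4, -1.3, -0.6]
finger_gap: -0.1
```

Call:
move_arm:
  motion: "0 0 -1 0 0 0; 0 0 -2 0 0 0; 0 0 -2 0 0 0"

```text
time: 4.02
tool_pos: [535.9, -112.7, 100.4]
tcp_rot: [-89.5, 42.6, 162.3]
ft_force: [-0.4, -0.2, 0.1]
finger_gap: 0.3
```

```bash
python3 - <<'E'
from h import *
s=readout.sense();print(s['tool_pos'],s['tcp_rot'],s['ft_force'],s['joint_pos'].round(0))
b=snap('side','s3');w=snap('wrist','w3')
cv2.imwrite('pics/c4.png',np.hstack([cv2.resize(w['image'],(400,300)),cv2.resize(b['image'][110:200,250:370],(400,300))]))
E
```

```text
[ 535.86715977 -112.72547327  100.36988037] [-89.51271962  42.56391527 162.26357585] [-0.36616613 -0.22131487  0.08792244] [-16. -31. 143.  -3.  25.  94.]
```

View pics/c4.png

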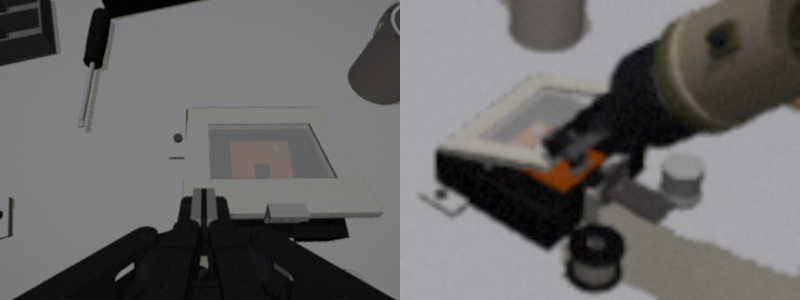

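The side view shows the tip at (550,150) hovering above the lid edge. Joint 3 is at its limit, so 45° is not reachable that near the base, but nothing was touched. I'll rise, reduce the tilt to about 25° and check where the commanded pose really is.

Call:
move_arm:
  motion: "0 0 2 0 0 0; 0 0 5 0 0 0; 0 0 6 1.5 4.8 0; 0 0 6 3 9.5 0; 0 0 6 4.5 14.3 0; 0 0 6 6.1 19.1 0; 0 0 6 6.1 19.1 0; 0 0 6 6.1 19.1 0"

```text
time: 4.78
tool_pos: [537.4, -113.7, 163.2]
tcp_rot: [-89.5, 22.8, 162.2]
ft_force: [0.7, -0.3, -1.1]
finger_gap: 0.2
```

```bash
python3 - <<'E'
from h import *
s=readout.sense();print(s['tool_pos'],s['tcp_rot'],s['ft_force'],s['joint_pos'].round(2))
E
```

```text
[ 537.42731218 -113.72754657  163.20276197] [-89.49755666  22.791249   162.2243488 ] [ 0.74333281 -0.26012268 -1.13558976] [-16.68 -19.85 120.82  -1.12  56.26  91.63]
```

Call:
move_arm:
  motion: "-2.5 0.2 0 0 0 0; -4.9 0.4 -1 0 0 0; -4.9 0.4 -4 0 0 0; -4.9 0.4 -7 0 0 0; -4.9 0.4 -9.3 0 0 0; -4.9 0.4 -10.3 0 0 0; -4.9 0.4 -10.3 0 0 0; -4.9 0.4 -10.3 0 0 0"

```text
time: 5.45
tool_pos: [486.3, -108.8, 58.6]
tcp_rot: [-89.5, 22.7, 162.3]
ft_force: [-0.2, -0.3, 0.2]
finger_gap: -0.3
```

```bash
python3 - <<'E'
from h import *
s=readout.sense();print(s['tool_pos'],s['tcp_rot'],s['ft_force'],s['joint_pos'].round(2))
b=snap('side','s4');w=snap('wrist','w4')
cv2.imwrite('pics/c5.png',np.hstack([cv2.resize(w['image'],(400,300)),cv2.resize(b['image'][110:200,250:370],(400,300))]))
E
```

```text
[ 486.33562905 -108.81152248   58.64915462] [-89.49098833  22.66507066 162.2529827 ] [-0.24260677 -0.27976303  0.19160862] [-18.29 -21.17 133.47  -0.43  45.03  89.8 ]
```

View pics/c5.png

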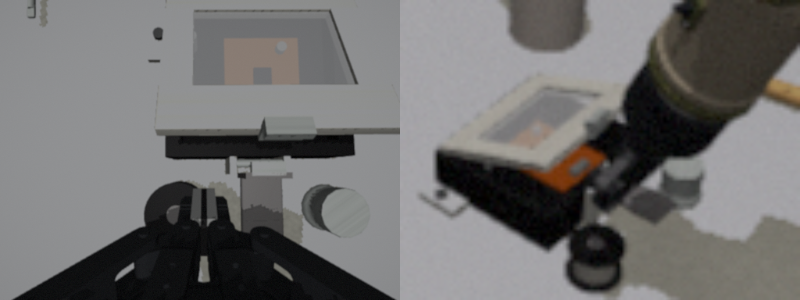

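The fingers are below and in front of the lid edge and left of the hook (hook at (258,165) in the wrist view), so I'll go under the edge and lift along the arc.

Call:
move_arm:
  motion: "1.43 -0.46 0.1 0 0 0; 2.64 -0.84 0.14 0 0 0; 3.43 -1.09 0.25 0 0 0; 4.07 -1.3 0.34 0 0 0; 4.48 -1.43 0.9 0 0 0; 4.93 -1.57 1.4 0 0 0; 5.34 -1.7 2 0 0 0; 5.72 -1.82 2.6 0 0 0; 6.48 -2.07 3.6 0 0 0; 7.31 -2.33 4.6 0 0 0"

```text
time: 6.38
tool_pos: [561.0, -132.6, 106.3]
tcp_rot: [-89.5, 22.7, 162.3]
ft_force: [0.5, 0.3, -0.7]
finger_gap: 0.2
```

```bash
python3 - <<'E'
from h import *
s=readout.sense();print(s['tool_pos'],s['tcp_rot'],s['ft_force'],s['joint_pos'].round(2))
b=snap('side','s5');w=snap('wrist','w5')
cv2.imwrite('pics/c6.png',np.hstack([cv2.resize(w['image'],(400,300)),cv2.resize(b['image'][110:200,250:370],(400,300))]))
E
```

```text
[ 560.95538472 -132.61998215  106.29322347] [-89.49236077  22.68789232 162.25073936] [ 0.54025556  0.30726389 -0.65961716] [-18.18 -10.92 119.84  -0.46  48.4   89.9 ]
```

View pics/c6.png

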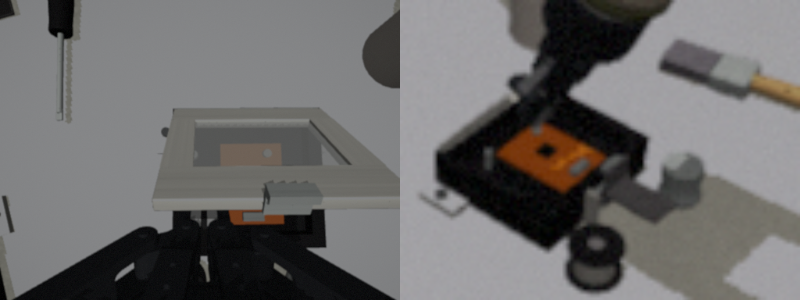

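The lid is riding on the fingertips and the board hasn't moved. I'll continue along the arc.

Call:
move_arm:
  motion: "0.86 -0.27 0.7 0 0 0; 1.72 -0.55 1.35 0 0 0; 2.57 -0.82 1.9 0 0 0; 3.53 -1.12 2.4 0 0 0; 4.48 -1.43 2.8 0 0 0; 5.43 -1.73 3.1 0 0 0; 6.39 -2.04 3.4 0 0 0; 7.34 -2.34 3.4 0 0 0; 8.1 -2.58 3.4 0 0 0; 8.6 -2.74 3.3 0 0 0"

```text
time: 7.32
tool_pos: [647.2, -160.1, 138.5]
tcp_rot: [-89.5, 22.7, 162.2]
ft_force: [0.1, 1.0, 0.1]
finger_gap: -0.5
```

Call:
move_arm:
  motion: "0.3 -0.09 0 0 0 0; 0.57 -0.18 0 0 0 0; 0.76 -0.24 -0.1 0 0 0; 0.95 -0.3 -0.1 0 0 0; 0.95 -0.3 -0.1 0 0 0"

```text
time: 7.73
tool_pos: [656.1, -162.9, 137.2]
tcp_rot: [-89.5, 22.6, 162.2]
ft_force: [0.4, 0.2, 0.7]
finger_gap: -0.3
```

Call:
move_arm:
  motion: "0.19 -0.06 0 0 0 0; 0.38 -0.12 0 0 0 0; 0.48 -0.15 0 0 0 0; 0.48 -0.15 0 0 0 0"

```text
time: 8.07
tool_pos: [658.1, -163.4, 136.7]
tcp_rot: [-89.5, 22.3, 162.3]
ft_force: [-26.7, 7.4, 17.0]
finger_gap: 0.0
```

```bash
python3 - <<'E'
from h import *
s=readout.sense();print(s['tool_pos'],s['ft_force'])
b=snap('side','s6');w=snap('wrist','w6')
cv2.imwrite('pics/c7.png',np.hstack([cv2.resize(w['image'],(400,300)),cv2.resize(b['image'][110:200,250:370],(400,300))]))
E
```

```text
[ 658.1410828  -163.42056281  136.69152692] [-26.70204938   7.43265235  17.03323295]
```

View pics/c7.png

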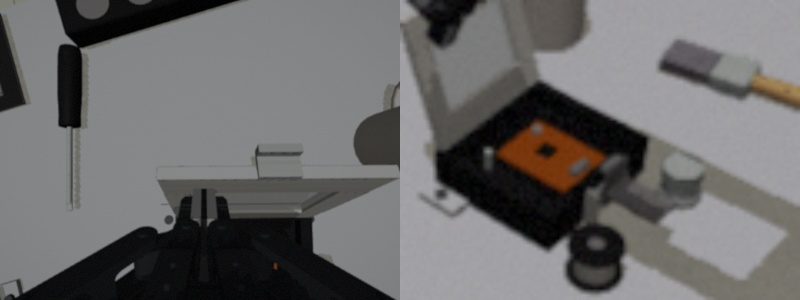

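The lid is against its stop: 27 N of reaction, with the lid leaning back past upright. I'll withdraw back and up.

Call:
move_arm:
  motion: "-0.5 0.16 0 0 0 0; -1.5 0.48 0.2 0 0 0; -3.5 1.1 0.8 0 0 0; -6 1.9 2 0 0 0; -9 2.8 4 0 0 0; -11 3.5 7 0 0 0; -12 3.8 10 0 0 0; -12 3.8 12 0 0 0; -12 3.8 12 0 0 0; -12 3.8 12 0 0 0"

```text
time: 9.0
tool_pos: [541.8, -126.7, 260.0]
tcp_rot: [-89.5, 22.9, 162.3]
ft_force: [-0.3, 0.6, -0.0]
finger_gap: -0.1
```

```bash
python3 - <<'E'
from h import *
s=readout.sense();print(s['tool_pos'],s['ft_force'],s['qd'].round(2))
b=snap('side','s7');a=snap('top','t7')
cv2.imwrite('pics/c8.png',np.hstack([cv2.resize(a['image'][150:270,200:360],(400,300)),cv2.resize(b['image'][110:200,250:370],(400,300))]))
E
```

```text
[ 541.82049747 -126.71100799  259.95780098] [-0.30000712  0.6339269  -0.03658211] [ 0.02  2.24  2.63  0.01 -0.27  0.05]
```

View pics/c8.png

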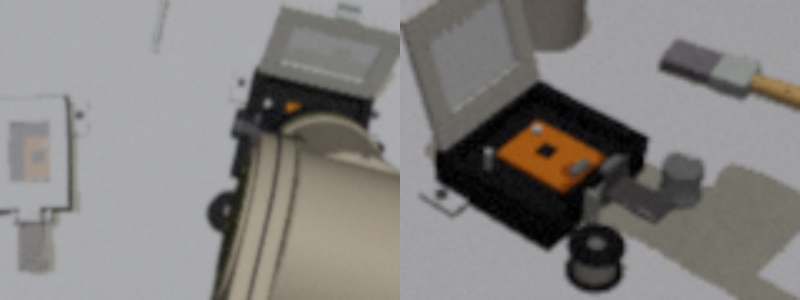

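The lid stays fully open, the board is in its nest, the tab is back up and the narrow fixture is shut. I'll let the arm settle, then hand in.

Call:
move_arm:
  motion: "0 0 0 0 0 0; 0 0 0 0 0 0; 0 0 0 0 0 0; 0 0 0 0 0 0; 0 0 0 0 0 0; 0 0 0 0 0 0"

```text
time: 9.6
tool_pos: [540.8, -126.4, 257.0]
tcp_rot: [-89.5, 22.6, 162.2]
ft_force: [0.4, -0.0, -0.3]
finger_gap: 0.1
```

```bash
python3 - <<'E'
from h import *
s=readout.sense();print(s['time'],s['tool_pos'],s['ft_force'],abs(s['qd']).max())
b=snap('side','s8');o=load('s7');print(cv2.absdiff(b['image'],o['image'])[110:200,250:300].mean())
u=np.array([.953,-.304,0]);v=np.array([.304,.953,0]);H=np.array([624.4,-194.7,44])
for t in(1.7,1.8,1.92): print(t,[proj(b,H+124*(-np.cos(t)*u+np.array([0,0,np.sin(t)]))+k*v).round(1) for k in(68,-68)])
cv2.imwrite('pics/c9.png',cv2.resize(b['image'][80:180,240:340],(500,500),interpolation=cv2.INTER_CUBIC))
E
```

```text
9.6 [ 540.82773794 -126.41358978  257.02930613] [ 0.36516872 -0.03053208 -0.26046897] 0.21216512308336677
2.5516296296296295
1.7 [array([257.7, 118. ]), array([289.2,  96.7])]
1.8 [array([254.4, 117. ]), array([286. ,  95.8])]
1.92 [array([250.6, 116.2]), array([282.1,  95.3])]
```

View pics/c9.png

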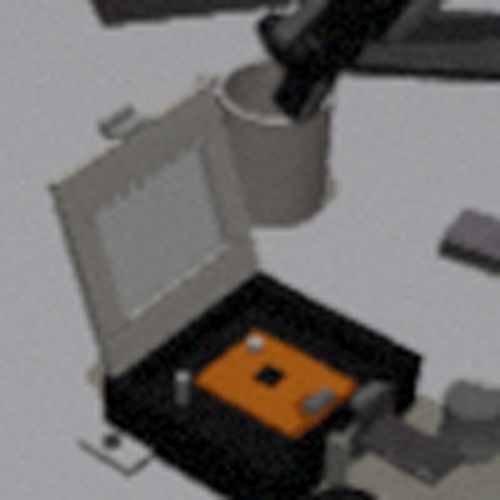

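The lid's top corners are at pixels (251,117) and (282,96), which match the 1.92 rad prediction.

```bash
python3 -c "
from bench import r
print(r.hand_in())"
```

```text
the job is handed in; nothing more can be done
None
```

The wide fixture is open and the job is handed in, at about 10 s on the robot's clock. I pressed its tab with shut fingertips (about 2.7 N, pad roughly 8 mm down) and the lid sprang up. I then lifted the lid from under its front edge, to the +y side of the hook, pushed it to the stop and withdrew the hand.

**Final checks:**
- **Lid:** its top corners in the side view match the prediction for 1.92 rad to about 1 px. It stayed open after the hand left.
- **Hand:** the wrist force was about 0.4 N or less on each axis, and the arm was at rest and clear of everything.
- **Tab, boards and neighbours:** by eye, the tab is back up, the board is in its nest, and the spool, tin and narrow fixture look undisturbed. I did not measure their positions.

**What did not go to plan:**
- **First tilt:** a 45° tilt ran joint 3 into its range limit and left the tip above the lid, touching nothing. I went back to about 23°.
- **Push at the stop:** the last push peaked at about 33 N at the wrist, through the fingertips. That is more than needed but under the limits.

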